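Crank a bench clamp shut on a sign accent

TASK

Stand the round green-faced dot accent upright on the bed of the blue bench clamp, in the middle between its two jaws, and let go of it. Then take the red loose sleeve of the crank and wind the crank clockwise, without letting go of the sleeve, until the moving jaw grips the dot firmly against the fixed jaw but does not crush it; then let go, leaving the dot clamped. Leave the other things on the table alone.

Things in the scene. Friction and masses are not known exactly. Their poses are not given: they have to be found in the camera images.
- clamp: blue rack-and-pinion bench clamp, fixed to the table; base plate 110 x 350 x 12 mm. Origin at table height, z up, y along the jaw travel (plate y = -170 to +180). The bed is the plate's top, 12 mm up; both jaws stand on it, 74 mm wide in x, tops 46 mm above the table. Grey gear housing 72 x 80 mm, centred at y = -100, top 52 mm above the table
- bed_spot (a point): point on the bed at clamp x = 0, y = +80, z = 12 mm: a dot stood here clears both jaws while the crank reads -1 to 1. The fixed jaw is adjustable and not measured: its face lies 51 to 67 mm beyond this point in +y, so the crank angle at which the dot is pinched is not known beforehand
- jaw: moving jaw (dark steel, rubber face), closes towards the clamp's +y. Origin: foot of the middle of its face, on the bed; axes as the clamp's. Its face lies at clamp y = 20 mm + 10 mm per rad of crank
- crank (a joint): crank angle, rad; grows clockwise seen from above, which closes the jaw (10 mm per rad). At 0 the arm points to the clamp's -x. Starts between -1 and 1, stops at -2 and 15; pinches the dot at 6.4 to 8. A brake resists all turning with 0.25 N m (4.5 N at the sleeve) and holds the crank where it is left, against up to 25 N of jaw force
- crank_axis (a point): point of the crank's axis at table height: (0, -100, 0) mm in the clamp's frame. Once the dot is pinched, the resistance climbs steeply: each 10 N of jaw force adds 1.8 N at the sleeve. 6 N at the jaw is the least firm grip, aim for about 20 N; above 60 N the dot is crushed
- sleeve: red grip sleeve, upright cylinder, 25 mm diameter, 62 mm high, spinning freely on its pin at the end of the crank arm, 55 mm from the crank's axis. Origin: centre of its lower end, 70 mm above the table (top at 132 mm, pin's cap at 137 mm); the crank arm and hub below it end at 71 mm. Its own yaw is arbitrary
- dot: dot accent of a sign letter: upright round drum, 47 mm diameter, 49 mm high, beige side and green top face. Origin: centre of its underside
- grave: wedge-shaped sign accent with green top, 60 x 38 x 49 mm, origin at the underside; leave alone
- weight: brass weight, 42 mm diameter, 56 mm high, origin at the underside; leave alone
Mind the look-alikes: they are no part of the job. Leave any black or purple look-alike of the dot alone.

How it is judged (in metres and radians):
On the way, in this order (a step that is already met when the one before it is completed fails the run):
1. the dot stands released on the bed between the open jaws, centred to 20 mm across them (x of dot in the frame of clamp between -0.02 and 0.02 m and y of dot in the frame of clamp between 0.03 and 0.125 m and z of dot in the frame of clamp below 0.016 m and angle between dot's own z axis and vertical below 0.1 rad and contact force between the fingers and dot below 0.1 N), for 0.2 s.
2. the sleeve is held and the jaw, cranked shut, presses on the dot with more than 6 N (contact force between jaw and dot above 6 N and contact force between the fingers and sleeve above 0.5 N and value of joint crank above 5 rad), for 0.2 s.
At the end, for the whole second after the job is handed in: the dot stands upright (within 0.1 rad) on the bed, within 25 mm of the middle of the jaws' width, at rest and clamped with more than 6 N of jaw force, the crank let go (contact force between jaw and dot above 6 N and value of joint crank above 5 rad and x of dot in the frame of clamp between -0.025 and 0.025 m and z of dot in the frame of clamp below 0.016 m and angle between dot's own z axis and vertical below 0.1 rad and linear speed of dot below 0.01 m/s); the robot touches nothing.
It fails at once if the dot is crushed: more than 60 N from the moving jaw (contact force between jaw and dot above 60 N).
It fails at once if the sleeve is let go between the first part turn (crank above 2.2 rad) and the dot being gripped (jaw force above 4 N) (value of joint crank above 2.2 rad and contact force between jaw and dot below 4 N and contact force between the fingers and sleeve below 0.1 N).
It fails at once if the wedge-shaped accent is moved by more than 20 mm (distance of grave from where it was at the start of the episode above 0.02 m).
It fails at once if the brass weight is moved by more than 20 mm (distance of weight from where it was at the start of the episode above 0.02 m).
It also fails if it takes over 72 s, if anything falls off the work surface, if the arm or the gripper's body presses on something with over 40 N, if the wrist force passes 120 N, or if a joint passes its speed limit or range.

ROBOT

A 6-joint arm with a two-finger parallel gripper is mounted at the origin on a cart in front of the work surface, level with it; the furniture and walls round the work are solid. World frame = base frame: x ahead of the robot, y to its left, z up, the work surface at z = 0. Lengths are in m, angles in degrees, forces in N, time in s.
With the tool pointing down it reaches from about 0.375 to 0.9 m from the base axis. Payload 3.1 kg.
Tool frame: the origin (TCP) lies between the finger pads; the fingertips stand 11 mm ahead of it and the grasp point (between the pads) lies 8 mm behind it; z points along the fingers, y is the line along which they close (so a half turn about z gives the same grasp; the last joint's range is limited). The gripper opens to 87 mm and grips with 3 to 60 N. Pads are 19 mm wide; open, the fingers measure 117 mm over their backs; the gripper's body (75 mm by 190 mm) begins 51 mm behind the grasp point.
Start: joints at [61.965, 30.224, 82.088, -0, 67.689, -10.227], TCP at [0.191, 0.595, 0.234] pointing down, gripper open.
Joint ranges: [-176.69, 176.69], [-43.24, 126.21], [12.49, 139.97], [-82, 262], [0, 151.66], [-163.58, 163.58]. Speed limits (degrees/s): [159.86, 159.86, 180, 180, 180, 180].

INTERFACE

Orientations are given as a 3x3 rotation matrix whose columns are the frame's x, y, z axes.
In Python, from rig import bot gives the robot as it stands.
- The arm moves only by the tool apply_moves, never from a script. Its argument "steps" is a list that holds one entry, the list of rows, each a list of 7 numbers: the shift along the tool's x, y, z in cm, then the turn, a rotation vector about the tool's x, y, z in degrees, then the gripper command: -1 is shut, 1 is fully open, values between are in proportion. In form: [[[dx, dy, dz, rx, ry, rz, jaw], ...]]. A call has 1 to 20 rows; each row is the pose to reach, as a shift and turn from the pose commanded when the call began, along the tool's axes at that moment; what a row does not reach only later rows make up. A row lasts 1/8 s, in which the tool goes at most 62.5 mm and 10.7 degrees, less where a joint would pass 70% of its speed; a pose out of reach is approached as far as the arm can. A call with a gripper value outside its range is refused whole. The fingers move at their own pace and stop on an object; the grip force is fixed at half the most. Time passes only in rows, so rows that repeat a pose let the fingers close. It gives the time, the measured TCP pose, the force, the opening and the grip force at its end, in the units of the state.
- bot.read_state(): the state, without advancing time (a new reading comes with each control period).
- bot.capture(name): name is "side" or "top"; returns the picture (420x560x3 uint8, blue, green, red); there is no depth.
- bot.camera_model(name): a dict with "intrinsics" (3x3 intrinsics, pixels), "R" (3x3) and "t" (3): a world point X has camera coordinates R X + t. Camera axes: x right, y down, z forward; pixel columns grow to the right and rows downward; lengths in m; the calibration is good to about 2 mm. A picture is of the moment at which its call begins. camera_model takes no time and is no camera call.
- bot.hand_in(): hands the job in; it is judged then, once.
The state is a dict: "time_s": time; "joint_positions": joint angles; "qvel": joint speeds; "tau": joint torques, N m; "position": TCP position; "tcp_rot": TCP orientation; "force": force on the tool from outside, world axes, zero at the start; "moment": the same for the moment, N m; "opening": opening from 0.0 (shut) to 1.0 (fully open); "grasp_force": force on a finger pad.
Only numpy, scipy, OpenCV 4.12 (cv2) and the standard library are available. Lean on these libraries where they do the work, as an engineer would, in place of code of your own. Each camera call takes 0.05 s, during which the arm holds its last target. There are 200 camera calls.

## Working session

There is one attempt and no reset: what is moved stays moved. The work goes in short steps, Python scripts to look and compute and a tool call to move; the robot and the scene stay as the last step left them, time stands still between calls to the robot, and variables do not carry over. Pictures are saved under pics/ and viewed, at most 10 in all, crops included, and the job is handed in when it is done.

Besides the shell and the picture viewer there is one more tool, called after "Call:" as name(argument=value, ...) on one line, values as JSON. apply_moves: Moves the arm, as the interface text tells. Its arguments: {"type":"object","properties":{"steps":{"type":"array","items":{"type":"array","items":{"type":"array","items":{"type":"number"}}}}},"required":["steps"]}

```bash
ls; mkdir -p pics; python3 - <<'E'
from rig import bot
import cv2,numpy as np
for n in("top","side"):
    cv2.imwrite(f"pics/{n}0.png",bot.capture(n)); m=bot.camera_model(n); R=np.array(m["R"]);print(n,np.round(m["intrinsics"],1).tolist(),np.round(-R.T@np.array(m["t"]),3),np.round(R,2).tolist())
s=bot.read_state();print(s["position"],np.round(s["tcp_rot"],3).tolist(),s["time_s"],s["opening"])
E
```

```text
pics
top [[539.8, 0.0, 279.7], [0.0, 539.8, 207.8], [0.0, 0.0, 1.0]] [0.254 0.119 1.493] [[0.02, -1.0, -0.01], [-0.98, -0.02, -0.2], [0.2, 0.02, -0.98]]
side [[429.3, 0.0, 280.8], [0.0, 429.3, 207.2], [0.0, 0.0, 1.0]] [0.537 0.949 0.693] [[-1.0, 0.02, -0.0], [0.01, 0.61, -0.79], [-0.01, -0.79, -0.61]]
[0.19079931 0.5944885  0.232658  ] [[-0.952, 0.306, -0.001], [0.306, 0.952, -0.002], [0.0, -0.002, -1.0]] 0.1 1.0023968560917118
```

View pics/top0.png

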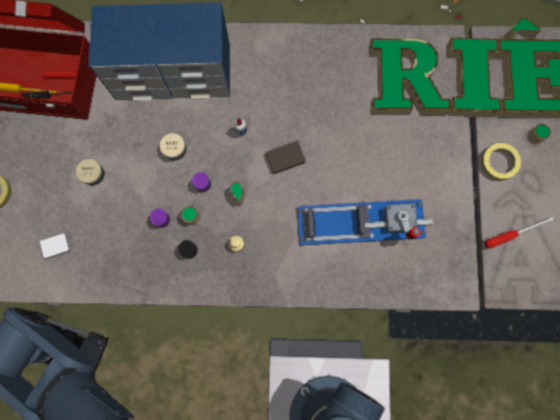

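View pics/side0.png

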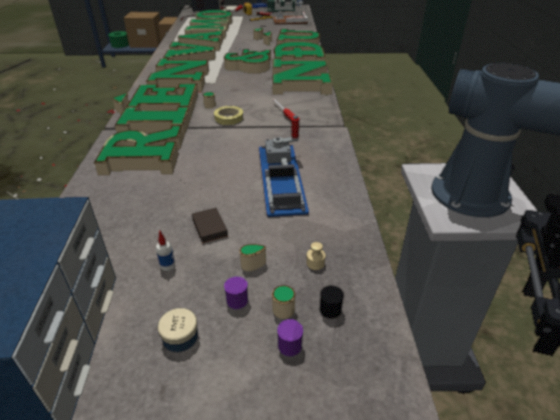

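```bash
cat > h.py <<'E'
from rig import bot
import cv2,numpy as np
def ray(n,uv,z):
    m=bot.camera_model(n);R=np.array(m["R"]);t=np.array(m["t"])
    c=-R.T@t;d=R.T@np.linalg.inv(m["intrinsics"])@np.array([uv[0],uv[1],1.]);return (c+d*(z-c[2])/d[2])
def proj(n,X):
    m=bot.camera_model(n);p=np.array(m["intrinsics"])@(np.array(m["R"])@X+np.array(m["t"]));return p[:2]/p[2]
HUE={"green":(45,85,120,40),"blue":(100,125,130,50),"red":(172,8,150,60)}
def blobs(im,c,roi,amin=20):
    h0,h1,s,v=HUE[c];hsv=cv2.cvtColor(im,cv2.COLOR_BGR2HSV);h=hsv[...,0]
    k=((h>=h0)&(h<=h1)) if h0<h1 else ((h>=h0)|(h<=h1))
    k=(k&(hsv[...,1]>=s)&(hsv[...,2]>=v)).astype(np.uint8)
    x0,y0,x1,y1=roi;mm=np.zeros_like(k);mm[y0:y1,x0:x1]=k[y0:y1,x0:x1]
    cs,_=cv2.findContours(mm,cv2.RETR_EXTERNAL,cv2.CHAIN_APPROX_NONE)
    return sorted([x for x in cs if cv2.contourArea(x)>=amin],key=cv2.contourArea)[::-1]
E
python3 - <<'E'
from h import *
t=cv2.imread("pics/top0.png");s=cv2.imread("pics/side0.png")
for n,im,roi in(("top",t,(130,170,260,270)),("side",s,(220,230,340,330))):
    for c in blobs(im,"green",roi):
        u=np.array(cv2.minEnclosingCircle(c)[0]);M=cv2.moments(c);u2=np.array([M["m10"],M["m01"]])/M["m00"]
        print(n,"green",u2,cv2.contourArea(c),ray(n,u2,.049).round(4))
for n,im,roi in(("top",t,(400,215,430,245)),("side",s,(260,130,310,170))):
    for c in blobs(im,"red",roi,5):
        M=cv2.moments(c);u2=np.array([M["m10"],M["m01"]])/M["m00"];print(n,"red",u2,cv2.boundingRect(c),ray(n,u2,.12).round(4))
for n,im,roi in(("top",t,(280,190,440,255)),("side",s,(240,130,320,225))):
    c=np.vstack(blobs(im,"blue",roi)); b=cv2.boxPoints(cv2.minAreaRect(c))
    q=cv2.approxPolyDP(cv2.convexHull(c),6,True)[:,0]
    for u in q: print(n,u,ray(n,u,.012).round(4))
    if n=="top":
        P=np.array([ray(n,p[0],.012)[:2] for p in c],np.float32);print("rect",cv2.minAreaRect(P))
f=lambda im,x,y,w,h,k:cv2.resize(im[y:y+h,x:x+w],None,fx=k,fy=k,interpolation=cv2.INTER_CUBIC)
A=f(t,145,170,105,75,3.8);B=f(t,290,190,150,60,2.66);C=f(s,220,130,105,200,2.8)
o=np.zeros((560,800,3),np.uint8)
for im,x,y in((A,0,0),(B,0,290),(C,405,0)):o[y:y+im.shape[0],x:x+im.shape[1]]=im[:560-y,:800-x]
cv2.imwrite("pics/crop.png",o)
E
```

```text
top green [188.724 213.532] 125.0 [0.5235 0.3891 0.049 ]
top green [236.51666667 190.43939394] 110.0 [0.591  0.2613 0.049 ]
side green [283.21043771 293.23989899] 198.0 [0.5228 0.3887 0.049 ]
side green [250.78550725 248.69275362] 115.0 [0.5907 0.2609 0.049 ]
top red [411.83870968 233.50537634] (407, 227, 13, 11) [ 0.4713 -0.2     0.12  ]
side red [294.66101695 133.30508475] (292, 130, 6, 8) [ 0.4787 -0.1338  0.12  ]
top [420 200] [ 0.5838 -0.2501  0.012 ]
top [422 218] [ 0.5327 -0.2543  0.012 ]
top [405 238] [ 0.4754 -0.206   0.012 ]
top [300 243] [0.4547 0.0834 0.012 ]
top [298 207] [0.556  0.0908 0.012 ]
rect ((0.5179453492164612, -0.08400988578796387), (0.10809871554374695, 0.34664979577064514), 4.556144714355469)
side [307 213] [0.4552 0.0915 0.012 ]
side [268 215] [0.5547 0.0977 0.012 ]
side [260 148] [ 0.5818 -0.2422  0.012 ]
side [292 147] [ 0.4803 -0.2464  0.012 ]
```

View pics/crop.png

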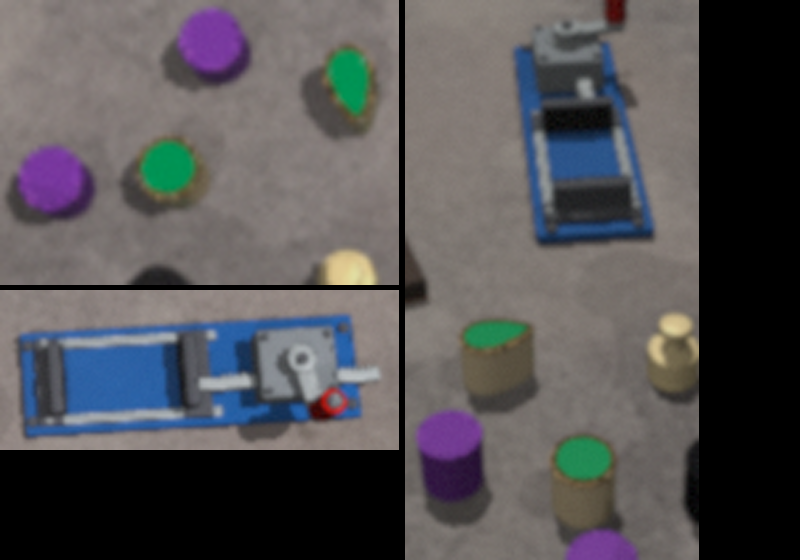

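The top view has three candidates: the round green drum at (189,214), the teardrop wedge at (237,190), which is the grave, and a far green blob at (541,132) among the letters. The purple and black drums are look-alikes. The crop confirms that the drum at (189,214) is round with a green top and beige side, and both views put it at (0.523, 0.389). The clamp yaw is about 4.5° and its origin about (0.519, -0.088). The sleeve measures 57 mm from the axis, against 55 mm nominal.

```bash
cat >> h.py <<'E'
def go(xyz,yaw=None):
    """print shift (cm, tool axes) and turn to a tool-down pose with tool y at world angle yaw (deg)"""
    s=bot.read_state();R=np.array(s["tcp_rot"]);p=np.array(s["position"])
    print("shift",(100*R.T@(np.array(xyz)-p)).round(2),end=" ")
    if yaw is not None:
        y=np.radians(yaw);Y=np.array([np.cos(y),np.sin(y),0]);Z=np.array([0,0,-1.]);D=np.c_[np.cross(Y,Z),Y,Z]
        print("turn",np.degrees(cv2.Rodrigues(R.T@D)[0].ravel()).round(2),end=" ")
    print()
E
python3 - <<'E'
from h import *
t=cv2.imread("pics/top0.png")
HUE["purple"]=(126,160,80,30)
for c in blobs(t,"purple",(130,160,260,270)):
    print(ray("top",cv2.minEnclosingCircle(c)[0],.045),cv2.contourArea(c))
print(ray("top",(188,247),.045),ray("top",(236,242),.05))
go((.523,.389,.15),4.5);go((.523,.389,.024),4.5)
E
```

```text
[0.50971129 0.47022921 0.045     ] 259.0
[0.61590555 0.36062841 0.045     ] 243.0
[0.43222716 0.3863903  0.045     ] [0.44820705 0.2567338  0.05      ]
shift [-37.92  -9.39   8.27] turn [-1.100e-01  5.000e-02  6.769e+01] 
shift [-37.92  -9.36  20.87] turn [-1.100e-01  5.000e-02  6.769e+01]
```

Call:
apply_moves(steps=[[[-9.5, -2.3, 2, 0, 0, 10, 0.5], [-19, -4.7, 4, 0, 0, 20, 0.5], [-28, -7, 6, 0, 0, 30, 0.5], [-34, -8.5, 7, 0, 0, 40, 0.5], [-37.9, -9.4, 8.2, 0, 0, 50, 0.5], [-37.9, -9.4, 8.2, 0, 0, 60, 0.5], [-37.9, -9.4, 8.2, 0, 0, 67.7, 0.5], [-37.9, -9.4, 8.2, 0, 0, 67.7, 0.5], [-37.9, -9.4, 8.2, 0, 0, 67.7, 0.5]]])

```text
time_s: 1.23
position: [0.5219, 0.39, 0.1513]
tcp_rot: [[-0.081, 0.997, -0.002], [0.997, 0.081, -0.0], [-0.0, -0.002, -1.0]]
force: [-0.4, 0.6, 0.2]
opening: 0.748
grasp_force: 0.0
```

```bash
python3 - <<'E'
from h import *
go((.523,.389,.024),4.5);s=bot.read_state();print(s["position"],s["joint_positions"],s["opening"],s["force"],s["time_s"])
E
```

```text
shift [-0.11  0.12 12.73] turn [-0.09  0.01  0.12] 
[0.52194156 0.3900157  0.15132196] [2.69464744e+01 3.76758075e+01 8.21506773e+01 3.35782293e-02
 6.02574683e+01 2.23107836e+01] 0.7484855274547227 [-0.35766389  0.57204807  0.21053187] 1.225
```

Call:
apply_moves(steps=[[[-0.1, 0.1, 4, 0, 0, 0, 0.5], [-0.1, 0.1, 8, 0, 0, 0, 0.5], [-0.1, 0.1, 11, 0, 0, 0, 0.5], [-0.1, 0.1, 12.7, 0, 0, 0, 0.5], [-0.1, 0.1, 12.7, 0, 0, 0, -1], [-0.1, 0.1, 12.7, 0, 0, 0, -1], [-0.1, 0.1, 12.7, 0, 0, 0, -1], [-0.1, 0.1, 12.7, 0, 0, 0, -1], [-0.1, 0.1, 12.7, 0, 0, 0, -1], [-0.1, 0.1, 12.7, 0, 0, 0, -1]]])

```text
time_s: 2.48
position: [0.5251, 0.3894, 0.0261]
tcp_rot: [[-0.078, 0.997, 0.002], [0.997, 0.078, 0.002], [0.001, 0.002, -1.0]]
force: [-0.8, 0.6, 6.6]
opening: 0.521
grasp_force: 30.0
```

Call:
apply_moves(steps=[[[0, 0, -4, 0, 0, 0, -1], [0, 0, -8, 0, 0, 0, -1], [-2, 0, -12, 0, 0, 0, -1], [-7, 0, -12.5, 0, 0, 0, -1], [-13, 0.5, -12.5, 0, 0, 0, -1], [-19, 1, -12.5, 0, 0, 0, -1], [-25, 1.3, -12.5, 0, 0, 0, -1], [-31, 1.6, -12.5, 0, 0, 0, -1], [-36, 1.8, -12.5, 0, 0, 0, -1], [-39.5, 1.9, -12, 0, 0, 0, -1], [-39.5, 1.9, -10, 0, 0, 0, -1], [-39.5, 1.9, -10, 0, 0, 0, -1]]])

```text
time_s: 3.98
position: [0.5727, -0.0041, 0.1234]
tcp_rot: [[-0.077, 0.997, -0.004], [0.997, 0.077, 0.001], [0.001, -0.004, -1.0]]
force: [-0.1, 0.2, -0.2]
opening: 0.516
grasp_force: 30.0
```

```bash
python3 - <<'E'
from h import *
go((.5132,-.0082,.0385),4.5);s=bot.read_state();print(s["position"],s["opening"],s["force"],s["time_s"])
for n in("top","side"):cv2.imwrite(f"pics/{n}1.png",bot.capture(n))
t=cv2.imread("pics/top1.png")[170:270,270:450];s=cv2.imread("pics/side1.png")[90:230,220:340]
cv2.imwrite("pics/v1.png",np.hstack([cv2.resize(t,(450,450*100//180*1)),cv2.resize(s,(int(250*120/140),250))]))
E
```

```text
shift [ 0.04 -5.93  8.51] turn [-0.21 -0.06 -0.09] 
[ 0.57270831 -0.00410613  0.12335405] 0.5161989418090682 [-0.08350729  0.2025481  -0.23081998] 3.975
```

View pics/v1.png

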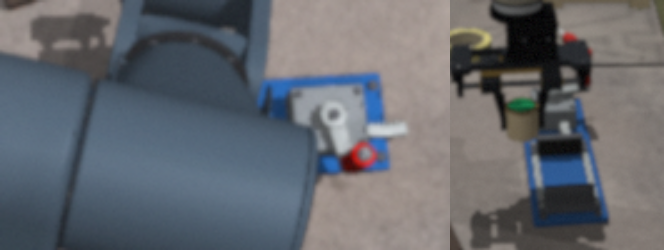

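The view shows the dot still held, but 59 mm too far in +x because I gave the tool y shift the wrong sign. I'll correct that and then lower.

Call:
apply_moves(steps=[[[0, -3, 0, 0.2, 0, 0, -1], [0, -5.9, 0, 0.2, 0, 0, -1], [0, -5.9, 2, 0.2, 0, 0, -1], [0, -5.9, 5, 0.2, 0, 0, -1], [0, -5.9, 7.5, 0.2, 0, 0, -1], [0, -5.9, 7.8, 0.2, 0, 0, -1], [0, -5.9, 7.8, 0.2, 0, 0, -1]]])

```text
time_s: 4.95
position: [0.516, -0.0079, 0.0473]
tcp_rot: [[-0.079, 0.997, -0.002], [0.997, 0.079, -0.001], [-0.0, -0.002, -1.0]]
force: [0.7, -0.6, -1.1]
opening: 0.517
grasp_force: 30.0
```

```bash
python3 - <<'E'
from h import *
go((.5132,-.0082,.0385),4.5);s=bot.read_state();print(s["position"],s["opening"],s["force"],s["time_s"])
cv2.imwrite("pics/side2.png",bot.capture("side"))
s=cv2.imread("pics/side2.png")[100:230,210:340]
cv2.imwrite("pics/v2.png",cv2.resize(s,(520,520),interpolation=2))
E
```

```text
shift [-0.01 -0.27  0.88] turn [-0.13  0.02  0.04] 
[ 0.51595067 -0.00790515  0.04727636] 0.5165960773940131 [ 0.66417948 -0.62300696 -1.06386804] 4.95
```

View pics/v2.png

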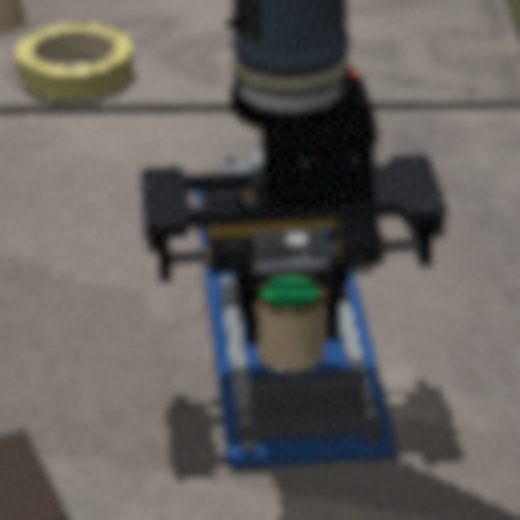

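The side view shows the dot centred between the rails, about 9 mm above the bed and clear of both jaws.

Call:
apply_moves(steps=[[[0, -0.2, 0.5, 0, 0, 0, -1], [0, -0.2, 0.7, 0, 0, 0, -1], [0, -0.2, 0.8, 0, 0, 0, -1], [0, -0.2, 0.8, 0, 0, 0, -1]]])

```text
time_s: 5.5
position: [0.5133, -0.0084, 0.0386]
tcp_rot: [[-0.078, 0.997, -0.003], [0.997, 0.078, -0.0], [-0.0, -0.003, -1.0]]
force: [0.3, 0.0, -0.3]
opening: 0.513
grasp_force: 30.0
```

Call:
apply_moves(steps=[[[0, 0, 0.1, 0, 0, 0, -1], [0, 0, 0.2, 0, 0, 0, -1], [0, 0, 0.2, 0, 0, 0, -1]]])

```text
time_s: 5.88
position: [0.5134, -0.0084, 0.0381]
tcp_rot: [[-0.078, 0.997, -0.003], [0.997, 0.078, -0.001], [-0.0, -0.003, -1.0]]
force: [-2.6, 0.2, 13.2]
opening: 0.516
grasp_force: 30.0
```

Touching. Release, then rise.

Call:
apply_moves(steps=[[[0, 0, -0.1, 0, 0, 0, -0.2], [0, 0, -0.1, 0, 0, 0, 0.3], [0, 0, -0.1, 0, 0, 0, 0.3], [0, 0, -0.1, 0, 0, 0, 0.3], [0, 0, -0.1, 0, 0, 0, 0.3], [0, 0, -3, 0, 0, 0, 0.3], [0, 0, -8, 0, 0, 0, 0.3], [0, 0, -13, 0, 0, 0, 0.3], [5, 6, -14, 0, 0, 0, 0.3], [5, 12, -14, 0, 0, 0, 0.3], [5, 15, -14, 0, 0, 0, 0.3], [5, 15, -14, 0, 0, 0, 0.3]]])

```text
time_s: 7.38
position: [0.6622, 0.0536, 0.1757]
tcp_rot: [[-0.079, 0.997, -0.001], [0.997, 0.079, -0.001], [-0.0, -0.001, -1.0]]
force: [-1.3, -1.1, -0.1]
opening: 0.65
grasp_force: 0.0
```

```bash
python3 - <<'E'
from h import *
for n in("top","side"):cv2.imwrite(f"pics/{n}3.png",bot.capture(n))
t=cv2.imread("pics/top3.png");s=cv2.imread("pics/side3.png")
for n,im,roi in(("top",t,(320,190,380,240)),("side",s,(255,140,320,225))):
    for c in blobs(im,"green",roi,15):
        u=np.array(cv2.minEnclosingCircle(c)[0]);print(n,u,cv2.contourArea(c),ray(n,u,.061).round(4))
for n,im,roi in(("top",t,(395,215,430,245)),("side",s,(270,115,310,165))):
    for c in blobs(im,"red",roi,5):
        M=cv2.moments(c);u=np.array([M["m10"],M["m01"]])/M["m00"];print(n,"red",u,cv2.boundingRect(c),ray(n,u,.101).round(4),ray(n,u,.12).round(4))
a=cv2.resize(t[180:260,280:440],(500,250),interpolation=2);b=cv2.resize(s[100:225,220:340],(288,300),interpolation=2)
o=np.zeros((300,788,3),np.uint8);o[:250,:500]=a;o[:,500:]=b;cv2.imwrite("pics/v3.png",o)
print(bot.read_state()["time_s"],bot.read_state()["position"])
E
```

```text
side [283.125 175.   ] 79.0 [ 0.5139 -0.0113  0.061 ]
top red [411.23921569 233.97647059] (407, 227, 13, 11) [ 0.4731 -0.2028  0.101 ] [ 0.4701 -0.1984  0.12  ]
side red [293.80193237 125.33333333] (286, 115, 13, 23) [ 0.4772 -0.2202  0.101 ] [ 0.4791 -0.1827  0.12  ]
7.475 [0.6582975  0.05340708 0.17508905]
```

View pics/v3.png

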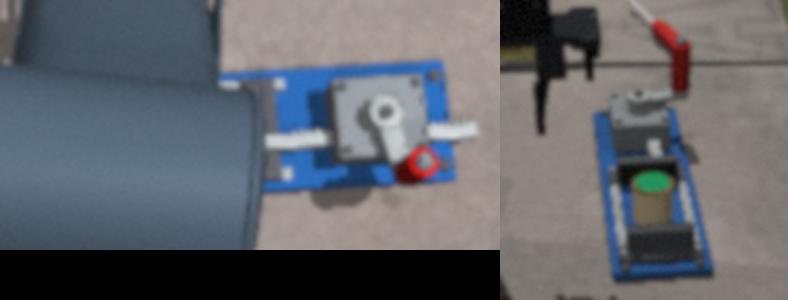

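The dot stands upright and free at (0.514, -0.011), between the jaws. In the top view the sleeve's grey pin cap is near px (416,231) and the hub near (403,215). In the side view the sleeve axis is at column 295.4.

```bash
python3 - <<'E'
from h import *
cap=ray("top",(415.7,231.2),.137);hub=ray("top",(403.2,215.2),.073)
print("cap",cap,"hub",hub,np.linalg.norm((cap-hub)[:2]))
print("side bottom",ray("side",(295.4,137),.07),"side top",ray("side",(295.4,113.8),.132))
# intersect: cap y with side column
for X in([.4727,-.199,.1],): print(proj("top",np.array(X)),proj("side",np.array(X)))
t=np.radians(4.5);o=np.array([.5194,-.088]);Rm=np.array([[np.cos(t),-np.sin(t)],[np.sin(t),np.cos(t)]])
ax=o+Rm@[0,-.1];d=Rm.T@(cap[:2]-ax);print("axis",ax,"rel",d,np.hypot(*d),"crank",np.arctan2(d[1],-d[0]))
E
```

```text
cap [ 0.4747549  -0.20593533  0.137     ] hub [ 0.52764402 -0.18907837  0.073     ] 0.05551050568618462
side bottom [ 0.47247547 -0.20475513  0.07      ] side top [ 0.47235437 -0.23365647  0.132     ]
[409.67682173 234.1349271 ] [295.60679448 128.9097165 ]
axis [ 0.52724591 -0.18769173] rel [-0.05376058 -0.01406896] 0.05557099481418761 crank -0.25595662746826586
```

```bash
python3 - <<'E'
from h import *
go((.4735,-.205,.18),4.5);go((.4735,-.205,.097),4.5);print(bot.read_state()["joint_positions"])
E
```

```text
shift [-24.31 -20.46  -0.37] turn [-0.36 -0.02  0.01] 
shift [-24.31 -20.4    7.93] turn [-0.36 -0.02  0.01] 
[-5.01993709e+00  3.67835460e+01  7.94680128e+01 -4.22165541e-02
  6.41033276e+01 -9.50650314e+00]
```

Call:
apply_moves(steps=[[[-4.5, -4, -0.4, 0, 0, 0, 0.3], [-9, -8, -0.4, 0, 0, 0, 0.3], [-13.5, -12, -0.4, 0, 0, 0, 0.3], [-18, -15.5, -0.4, 0, 0, 0, 0.3], [-22, -18.5, -0.4, 0, 0, 0, 0.3], [-24.3, -20.4, -0.4, 0, 0, 0, 0.3], [-24.3, -20.4, -0.4, 0, 0, 0, 0.3], [-24.3, -20.4, -0.4, 0, 0, 0, 0.3], [-24.3, -20.4, -0.4, 0, 0, 0, 0.3]]])

```text
time_s: 8.6
position: [0.4752, -0.2038, 0.1808]
tcp_rot: [[-0.08, 0.997, -0.004], [0.997, 0.08, 0.0], [0.0, -0.004, -1.0]]
force: [0.4, 0.0, -0.2]
opening: 0.652
grasp_force: 0.0
```

```bash
python3 - <<'E'
from h import *
go((.4735,-.205,.097),4.5);print(bot.read_state()["position"])
cv2.imwrite("pics/top4.png",bot.capture("top"));cv2.imwrite("pics/side4.png",bot.capture("side"))
a=cv2.resize(cv2.imread("pics/top4.png")[180:260,340:450],(412,300),interpolation=2);b=cv2.resize(cv2.imread("pics/side4.png")[70:170,240:340],(300,300),interpolation=2)
cv2.imwrite("pics/v4.png",np.hstack([a,b]))
E
```

```text
shift [-0.11 -0.15  8.38] turn [-0.21 -0.02  0.07] 
[ 0.47522399 -0.20378706  0.18076785]
```

View pics/v4.png

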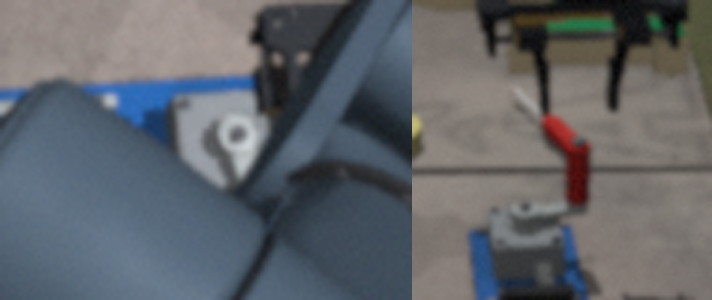

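In the side view the sleeve, at crop x≈578, sits midway between the open fingertips at crop x≈546 and 612. Next I lower and close.

Call:
apply_moves(steps=[[[-0.1, -0.1, 3, 0, 0, 0, 0.3], [-0.1, -0.1, 6, 0, 0, 0, 0.3], [-0.1, -0.1, 8, 0, 0, 0, 0.3], [-0.1, -0.1, 8.4, 0, 0, 0, 0.3], [-0.1, -0.1, 8.4, 0, 0, 0, 0.3]]])

```text
time_s: 9.32
position: [0.4743, -0.2058, 0.0969]
tcp_rot: [[-0.079, 0.997, -0.003], [0.997, 0.079, -0.0], [-0.0, -0.003, -1.0]]
force: [0.5, -0.6, 0.3]
opening: 0.65
grasp_force: 0.0
```

Call:
apply_moves(steps=[[[0, 0, 0, 0, 0, 0, -1], [0, 0, 0, 0, 0, 0, -1], [0, 0, 0, 0, 0, 0, -1], [0, 0, 0, 0, 0, 0, -1], [0, 0, 0, 0, 0, 0, -1], [0, 0, 0, 0, 0, 0, -1], [0, 0, 0, 0, 0, 0, -1]]])

```text
time_s: 10.2
position: [0.4743, -0.2062, 0.097]
tcp_rot: [[-0.078, 0.997, -0.002], [0.997, 0.078, -0.001], [-0.0, -0.003, -1.0]]
force: [0.9, 1.5, 3.5]
opening: 0.279
grasp_force: 30.0
```

```bash
python3 - <<'E'
from h import *
s=bot.read_state();print({k:np.round(s[k],3).tolist() for k in("time_s","position","force","moment","opening","grasp_force")})
E
```

```text
{'time_s': 10.2, 'position': [0.474, -0.206, 0.097], 'force': [0.878, 1.496, 3.458], 'moment': [0.104, -0.298, 0.01], 'opening': 0.279, 'grasp_force': 29.993}
```

```bash
cat >> h.py <<'E'
def table(t0,t1,n):
    for t in np.linspace(t0,t1,n+1)[1:]: print(f"[{5.5*(np.sin(t)-np.sin(t0)):.2f}, {-5.5*(np.cos(t)-np.cos(t0)):.2f}, 0, 0, 0, 0, -1]",end=", ")
    print()
E
python3 -c "
from h import *
table(-.25,.75,10)"
```

```text
[0.54, -0.11, 0, 0, 0, 0, -1], [1.09, -0.16, 0, 0, 0, 0, -1], [1.64, -0.16, 0, 0, 0, 0, -1], [2.18, -0.11, 0, 0, 0, 0, -1], [2.72, -0.00, 0, 0, 0, 0, -1], [3.25, 0.16, 0, 0, 0, 0, -1], [3.75, 0.38, 0, 0, 0, 0, -1], [4.24, 0.64, 0, 0, 0, 0, -1], [4.69, 0.95, 0, 0, 0, 0, -1], [5.11, 1.30, 0, 0, 0, 0, -1],
```

Call:
apply_moves(steps=[[[0.5, -0.1, 0, 0, 0, 0, -1], [1.1, -0.15, 0, 0, 0, 0, -1], [1.6, -0.15, 0, 0, 0, 0, -1], [2.2, -0.1, 0, 0, 0, 0, -1], [2.7, 0, 0, 0, 0, 0, -1], [3.25, 0.15, 0, 0, 0, 0, -1], [3.75, 0.4, 0, 0, 0, 0, -1], [4.25, 0.65, 0, 0, 0, 0, -1], [4.7, 0.95, 0, 0, 0, 0, -1], [5.1, 1.3, 0, 0, 0, 0, -1], [5.1, 1.3, 0, 0, 0, 0, -1]]])

```text
time_s: 11.58
position: [0.4842, -0.1546, 0.097]
tcp_rot: [[-0.079, 0.997, -0.001], [0.997, 0.079, -0.002], [-0.002, -0.001, -1.0]]
force: [3.2, -4.7, 1.1]
opening: 0.281
grasp_force: 30.0
```

```bash
cat >> h.py <<'E'
A=np.array([.5275,-.188])
def st(A=A):
    s=bot.read_state();p=np.array(s["position"]);d=p[:2]-A;y=np.radians(4.5);C=np.array([np.cos(y),np.sin(y)]);Y=np.array([-C[1],C[0]])
    th=np.arctan2(d@Y,-(d@C));ra=d/np.hypot(*d);ta=np.array([ra[1],-ra[0]]);f=np.array(s["force"])
    print("t",round(s["time_s"],2),"p",p.round(4),"r",np.hypot(*d).round(4),"th",th.round(3),"F rad",(f[:2]@ra).round(2),"tan",(f[:2]@ta).round(2),"z",f[2].round(1),"open",round(s["opening"],3),"g",round(s["grasp_force"],1))
E
python3 -c "
from h import *
st()
table(.75,2.35,16)"
```

```text
t 11.57 p [ 0.4842 -0.1546  0.097 ] r 0.0547 th 0.735 F rad -5.44 tan -1.78 z 1.1 open 0.281 g 30.0
[0.38, 0.39, 0, 0, 0, 0, -1], [0.72, 0.83, 0, 0, 0, 0, -1], [1.02, 1.29, 0, 0, 0, 0, -1], [1.27, 1.78, 0, 0, 0, 0, -1], [1.47, 2.29, 0, 0, 0, 0, -1], [1.62, 2.82, 0, 0, 0, 0, -1], [1.71, 3.36, 0, 0, 0, 0, -1], [1.75, 3.91, 0, 0, 0, 0, -1], [1.73, 4.46, 0, 0, 0, 0, -1], [1.66, 5.00, 0, 0, 0, 0, -1], [1.54, 5.54, 0, 0, 0, 0, -1], [1.36, 6.06, 0, 0, 0, 0, -1], [1.13, 6.56, 0, 0, 0, 0, -1], [0.85, 7.03, 0, 0, 0, 0, -1], [0.53, 7.48, 0, 0, 0, 0, -1], [0.16, 7.89, 0, 0, 0, 0, -1],
```

Call:
apply_moves(steps=[[[0.4, 0.4, 0, 0, 0, 0, -1], [0.7, 0.85, 0, 0, 0, 0, -1], [1.0, 1.3, 0, 0, 0, 0, -1], [1.25, 1.8, 0, 0, 0, 0, -1], [1.45, 2.3, 0, 0, 0, 0, -1], [1.6, 2.8, 0, 0, 0, 0, -1], [1.65, 3.35, 0, 0, 0, 0, -1], [1.7, 3.9, 0, 0, 0, 0, -1], [1.7, 4.45, 0, 0, 0, 0, -1], [1.6, 5.0, 0, 0, 0, 0, -1], [1.5, 5.55, 0, 0, 0, 0, -1], [1.3, 6.05, 0, 0, 0, 0, -1], [1.1, 6.55, 0, 0, 0, 0, -1], [0.8, 7.05, 0, 0, 0, 0, -1], [0.5, 7.5, 0, 0, 0, 0, -1], [0.15, 7.9, 0, 0, 0, 0, -1], [0.15, 7.9, 0, 0, 0, 0, -1]]])

```text
time_s: 13.7
position: [0.5589, -0.1448, 0.0969]
tcp_rot: [[-0.079, 0.997, -0.009], [0.997, 0.079, 0.002], [0.003, -0.009, -1.0]]
force: [-3.7, -1.9, 8.8]
opening: 0.284
grasp_force: 30.0
```

```bash
python3 -c "
from h import *
st()
table(2.35,4.15,18)"
```

```text
t 13.7 p [ 0.5589 -0.1448  0.0969] r 0.0534 th 2.278 F rad -3.76 tan -1.88 z 8.8 open 0.284 g 30.0
[-0.41, 0.37, 0, 0, 0, 0, -1], [-0.85, 0.70, 0, 0, 0, 0, -1], [-1.32, 0.98, 0, 0, 0, 0, -1], [-1.81, 1.22, 0, 0, 0, 0, -1], [-2.33, 1.40, 0, 0, 0, 0, -1], [-2.87, 1.53, 0, 0, 0, 0, -1], [-3.41, 1.61, 0, 0, 0, 0, -1], [-3.96, 1.63, 0, 0, 0, 0, -1], [-4.51, 1.60, 0, 0, 0, 0, -1], [-5.05, 1.52, 0, 0, 0, 0, -1], [-5.58, 1.38, 0, 0, 0, 0, -1], [-6.10, 1.18, 0, 0, 0, 0, -1], [-6.59, 0.94, 0, 0, 0, 0, -1], [-7.06, 0.65, 0, 0, 0, 0, -1], [-7.49, 0.31, 0, 0, 0, 0, -1], [-7.89, -0.07, 0, 0, 0, 0, -1], [-8.25, -0.48, 0, 0, 0, 0, -1], [-8.57, -0.93, 0, 0, 0, 0, -1],
```

Call:
apply_moves(steps=[[[-0.4, 0.35, 0, 0, 0, 0, -1], [-0.85, 0.7, 0, 0, 0, 0, -1], [-1.3, 1.0, 0, 0, 0, 0, -1], [-1.8, 1.2, 0, 0, 0, 0, -1], [-2.35, 1.4, 0, 0, 0, 0, -1], [-2.85, 1.55, 0, 0, 0, 0, -1], [-3.4, 1.6, 0, 0, 0, 0, -1], [-3.95, 1.65, 0, 0, 0, 0, -1], [-4.5, 1.6, 0, 0, 0, 0, -1], [-5.05, 1.5, 0, 0, 0, 0, -1], [-5.6, 1.4, 0, 0, 0, 0, -1], [-6.1, 1.2, 0, 0, 0, 0, -1], [-6.6, 0.95, 0, 0, 0, 0, -1], [-7.05, 0.65, 0, 0, 0, 0, -1], [-7.5, 0.3, 0, 0, 0, 0, -1], [-7.9, -0.05, 0, 0, 0, 0, -1], [-8.25, -0.5, 0, 0, 0, 0, -1], [-8.55, -0.95, 0, 0, 0, 0, -1], [-8.55, -0.95, 0, 0, 0, 0, -1]]])

```text
time_s: 16.08
position: [0.561, -0.2325, 0.0971]
tcp_rot: [[-0.078, 0.997, 0.002], [0.997, 0.078, -0.002], [-0.002, 0.002, -1.0]]
force: [5.1, -3.3, 1.2]
opening: 0.282
grasp_force: 30.0
```

```bash
sed -i 's/A=np.array(\[.5275,-.188\])/A=np.array([.5275,-.1895])/' h.py; python3 -c "
from h import *
st()
table(4.15,5.75,16)"
```

```text
t 16.07 p [ 0.561  -0.2325  0.0971] r 0.0545 th -2.153 F rad 5.75 tan -2.0 z 1.2 open 0.282 g 30.0
[-0.27, -0.48, 0, 0, 0, 0, -1], [-0.49, -0.98, 0, 0, 0, 0, -1], [-0.66, -1.51, 0, 0, 0, 0, -1], [-0.77, -2.04, 0, 0, 0, 0, -1], [-0.84, -2.59, 0, 0, 0, 0, -1], [-0.84, -3.14, 0, 0, 0, 0, -1], [-0.80, -3.69, 0, 0, 0, 0, -1], [-0.69, -4.23, 0, 0, 0, 0, -1], [-0.54, -4.75, 0, 0, 0, 0, -1], [-0.33, -5.26, 0, 0, 0, 0, -1], [-0.07, -5.75, 0, 0, 0, 0, -1], [0.23, -6.21, 0, 0, 0, 0, -1], [0.58, -6.63, 0, 0, 0, 0, -1], [0.97, -7.02, 0, 0, 0, 0, -1], [1.40, -7.37, 0, 0, 0, 0, -1], [1.86, -7.67, 0, 0, 0, 0, -1],
```

Call:
apply_moves(steps=[[[-0.3, -0.5, 0, 0, 0, 0, -1], [-0.55, -1.0, 0, 0, 0, 0, -1], [-0.75, -1.5, 0, 0, 0, 0, -1], [-0.85, -2.05, 0, 0, 0, 0, -1], [-0.95, -2.6, 0, 0, 0, 0, -1], [-0.95, -3.15, 0, 0, 0, 0, -1], [-0.9, -3.7, 0, 0, 0, 0, -1], [-0.8, -4.25, 0, 0, 0, 0, -1], [-0.65, -4.75, 0, 0, 0, 0, -1], [-0.45, -5.25, 0, 0, 0, 0, -1], [-0.2, -5.75, 0, 0, 0, 0, -1], [0.1, -6.2, 0, 0, 0, 0, -1], [0.5, -6.65, 0, 0, 0, 0, -1], [0.9, -7.0, 0, 0, 0, 0, -1], [1.3, -7.35, 0, 0, 0, 0, -1], [1.75, -7.65, 0, 0, 0, 0, -1], [1.75, -7.65, 0, 0, 0, 0, -1]]])

```text
time_s: 18.2
position: [0.4809, -0.2201, 0.097]
tcp_rot: [[-0.078, 0.997, -0.003], [0.997, 0.078, 0.001], [0.001, -0.003, -1.0]]
force: [3.7, -0.6, 6.0]
opening: 0.28
grasp_force: 30.0
```

```bash
python3 -c "
from h import *
st()
table(5.73,6.33,8)"
```

```text
t 18.2 p [ 0.4809 -0.2201  0.097 ] r 0.0557 th -0.503 F rad -2.76 tan -2.58 z 6.0 open 0.28 g 30.0
[0.36, -0.20, 0, 0, 0, 0, -1], [0.73, -0.38, 0, 0, 0, 0, -1], [1.12, -0.53, 0, 0, 0, 0, -1], [1.51, -0.64, 0, 0, 0, 0, -1], [1.91, -0.73, 0, 0, 0, 0, -1], [2.32, -0.79, 0, 0, 0, 0, -1], [2.73, -0.82, 0, 0, 0, 0, -1], [3.15, -0.81, 0, 0, 0, 0, -1],
```

Call:
apply_moves(steps=[[[0.35, -0.2, 0, 0, 0, 0, -1], [0.75, -0.4, 0, 0, 0, 0, -1], [1.1, -0.55, 0, 0, 0, 0, -1], [1.5, -0.65, 0, 0, 0, 0, -1], [1.9, -0.75, 0, 0, 0, 0, -1], [2.3, -0.8, 0, 0, 0, 0, -1]]])

```text
time_s: 18.95
position: [0.4726, -0.1996, 0.097]
tcp_rot: [[-0.078, 0.997, -0.001], [0.997, 0.078, -0.002], [-0.002, -0.001, -1.0]]
force: [5.2, -4.2, 3.2]
opening: 0.281
grasp_force: 30.0
```

```bash
python3 -c "
from h import *
st()
table(6.2,6.6,8)"
```

```text
t 18.95 p [ 0.4726 -0.1996  0.097 ] r 0.0558 th -0.103 F rad -4.35 tan -5.08 z 3.2 open 0.281 g 30.0
[0.27, -0.02, 0, 0, 0, 0, -1], [0.55, -0.02, 0, 0, 0, 0, -1], [0.82, -0.01, 0, 0, 0, 0, -1], [1.10, 0.02, 0, 0, 0, 0, -1], [1.37, 0.06, 0, 0, 0, 0, -1], [1.64, 0.11, 0, 0, 0, 0, -1], [1.91, 0.18, 0, 0, 0, 0, -1], [2.17, 0.25, 0, 0, 0, 0, -1],
```

```bash
python3 - <<'E'
from h import *
im=bot.capture("side");cv2.imwrite("pics/side5.png",im)
cv2.imwrite("pics/v5.png",cv2.resize(im[150:220,245:325],(640,560),interpolation=cv2.INTER_CUBIC))
E
```

```text
(no output)
```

View pics/v5.png

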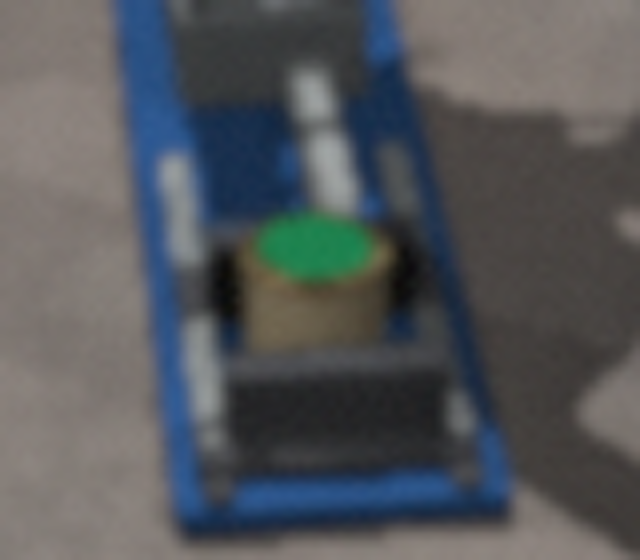

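The view shows the moving jaw behind the dot, and the dot is still upright. The fixed jaw's inner top edge is at about px (287.5,193.5) and the dot's front top rim at about (284.5,186).

```bash
python3 - <<'E'
from h import *
t=np.radians(4.5);o=np.array([.5200,-.0898]);C=np.array([np.cos(t),np.sin(t)]);Y=np.array([-C[1],C[0]])
f=ray("side",(287.5,193.5),.046)[:2];r=ray("side",(284.5,186),.061)[:2]
c=ray("side",cv2.minEnclosingCircle(blobs(cv2.imread("pics/side5.png"),"green",(265,165,300,195))[0])[0],.061)[:2]
print("fixed face y",(f-o)@Y,"dot rim",(r-o)@Y,"dot centre",(c-o)@Y,(c-o)@C)
print(ray("side",(287.5,194.5),.046)[:2]-f)
st()
E
```

```text
fixed face y 0.1431796704918004 dot rim 0.1302486787313983 dot centre 0.10268347544956485 0.00020746913137758524
[0.00013513 0.00438382]
t 19.0 p [ 0.4725 -0.199   0.097 ] r 0.0558 th -0.093 F rad -5.5 tan -4.67 z 3.2 open 0.275 g 30.0
```

```bash
python3 -c "
from h import *
table(6.22,6.92,12)"
```

```text
[0.32, -0.01, 0, 0, 0, 0, -1], [0.64, -0.00, 0, 0, 0, 0, -1], [0.96, 0.02, 0, 0, 0, 0, -1], [1.28, 0.07, 0, 0, 0, 0, -1], [1.59, 0.13, 0, 0, 0, 0, -1], [1.90, 0.21, 0, 0, 0, 0, -1], [2.21, 0.31, 0, 0, 0, 0, -1], [2.51, 0.43, 0, 0, 0, 0, -1], [2.80, 0.57, 0, 0, 0, 0, -1], [3.08, 0.72, 0, 0, 0, 0, -1], [3.35, 0.88, 0, 0, 0, 0, -1], [3.62, 1.07, 0, 0, 0, 0, -1],
```

Call:
apply_moves(steps=[[[0.3, 0, 0, 0, 0, 0, -1], [0.65, 0.05, 0, 0, 0, 0, -1], [0.95, 0.1, 0, 0, 0, 0, -1], [1.3, 0.1, 0, 0, 0, 0, -1], [1.6, 0.2, 0, 0, 0, 0, -1], [1.9, 0.25, 0, 0, 0, 0, -1], [2.2, 0.35, 0, 0, 0, 0, -1], [2.5, 0.5, 0, 0, 0, 0, -1], [2.8, 0.6, 0, 0, 0, 0, -1], [3.1, 0.75, 0, 0, 0, 0, -1], [3.35, 0.95, 0, 0, 0, 0, -1], [3.6, 1.1, 0, 0, 0, 0, -1]]])

```text
time_s: 20.5
position: [0.4787, -0.1627, 0.097]
tcp_rot: [[-0.079, 0.997, -0.005], [0.997, 0.079, -0.002], [-0.001, -0.005, -1.0]]
force: [0.8, -5.2, 5.6]
opening: 0.28
grasp_force: 30.0
```

```bash
python3 -c "
from h import *
st()
table(6.92,7.32,9)
im=bot.capture('side');cv2.imwrite('pics/side6.png',im)
print(cv2.minEnclosingCircle(blobs(im,'green',(265,165,300,195))[0])[0],cv2.minEnclosingCircle(blobs(cv2.imread('pics/side5.png'),'green',(265,165,300,195))[0])[0])"
```

```text
t 20.5 p [ 0.4787 -0.1627  0.097 ] r 0.0556 th 0.58 F rad -3.15 tan -4.15 z 5.6 open 0.28 g 30.0
[0.19, 0.15, 0, 0, 0, 0, -1], [0.38, 0.31, 0, 0, 0, 0, -1], [0.56, 0.47, 0, 0, 0, 0, -1], [0.73, 0.65, 0, 0, 0, 0, -1], [0.89, 0.83, 0, 0, 0, 0, -1], [1.05, 1.02, 0, 0, 0, 0, -1], [1.20, 1.21, 0, 0, 0, 0, -1], [1.33, 1.42, 0, 0, 0, 0, -1], [1.46, 1.62, 0, 0, 0, 0, -1], 
(284.0, 181.5) (284.0, 180.0)
```

Call:
apply_moves(steps=[[[0.2, 0.15, 0, 0, 0, 0, -1], [0.4, 0.3, 0, 0, 0, 0, -1], [0.55, 0.5, 0, 0, 0, 0, -1], [0.75, 0.65, 0, 0, 0, 0, -1], [0.9, 0.85, 0, 0, 0, 0, -1]]])

```text
time_s: 21.18
position: [0.4858, -0.1529, 0.0969]
tcp_rot: [[-0.08, 0.997, -0.006], [0.997, 0.08, -0.001], [-0.001, -0.007, -1.0]]
force: [-0.5, -6.0, 7.9]
opening: 0.281
grasp_force: 30.0
```

```bash
python3 -c "
from h import *
st()
table(7.12,7.3,6)"
```

```text
t 21.18 p [ 0.4858 -0.1529  0.0969] r 0.0555 th 0.799 F rad -3.56 tan -4.84 z 7.9 open 0.281 g 30.0
[0.11, 0.12, 0, 0, 0, 0, -1], [0.21, 0.25, 0, 0, 0, 0, -1], [0.31, 0.38, 0, 0, 0, 0, -1], [0.41, 0.52, 0, 0, 0, 0, -1], [0.50, 0.65, 0, 0, 0, 0, -1], [0.59, 0.79, 0, 0, 0, 0, -1],
```

Call:
apply_moves(steps=[[[0.1, 0.1, 0, 0, 0, 0, -1], [0.2, 0.25, 0, 0, 0, 0, -1], [0.3, 0.4, 0, 0, 0, 0, -1], [0.4, 0.5, 0, 0, 0, 0, -1]]])

```text
time_s: 21.68
position: [0.4899, -0.1487, 0.0969]
tcp_rot: [[-0.08, 0.997, -0.008], [0.997, 0.08, -0.002], [-0.001, -0.008, -1.0]]
force: [-2.8, -7.4, 8.5]
opening: 0.28
grasp_force: 30.0
```

```bash
python3 -c "
from h import *
st()
table(7.23,7.41,6)"
```

```text
t 21.68 p [ 0.4899 -0.1487  0.0969] r 0.0555 th 0.904 F rad -3.58 tan -7.08 z 8.5 open 0.28 g 30.0
[0.09, 0.14, 0, 0, 0, 0, -1], [0.18, 0.27, 0, 0, 0, 0, -1], [0.27, 0.41, 0, 0, 0, 0, -1], [0.35, 0.56, 0, 0, 0, 0, -1], [0.43, 0.70, 0, 0, 0, 0, -1], [0.50, 0.85, 0, 0, 0, 0, -1],
```

Call:
apply_moves(steps=[[[0.05, 0.08, 0, 0, 0, 0, -1]]])

```text
time_s: 21.8
position: [0.4902, -0.1484, 0.0969]
tcp_rot: [[-0.081, 0.997, -0.009], [0.997, 0.081, -0.002], [-0.001, -0.009, -1.0]]
force: [-3.3, -8.5, 9.2]
opening: 0.279
grasp_force: 30.0
```

```bash
python3 -c "
from h import *
st()"
```

```text
t 21.8 p [ 0.4902 -0.1484  0.0969] r 0.0555 th 0.913 F rad -4.06 tan -8.19 z 9.2 open 0.279 g 30.0
```

Call:
apply_moves(steps=[[[0, 0, 0, 0, 0, 0, -1], [0, 0, 0, 0, 0, 0, -1], [0, 0, 0, 0, 0, 0, -1]]])

```text
time_s: 22.18
position: [0.4903, -0.1484, 0.0969]
tcp_rot: [[-0.08, 0.997, -0.008], [0.997, 0.08, -0.002], [-0.001, -0.008, -1.0]]
force: [-3.6, -7.6, 8.7]
opening: 0.279
grasp_force: 30.0
```

```bash
python3 -c "
from h import *
st()"
```

```text
t 22.18 p [ 0.4903 -0.1484  0.0969] r 0.0555 th 0.913 F rad -3.19 tan -7.75 z 8.7 open 0.279 g 30.0
```

Call:
apply_moves(steps=[[[-0.05, -0.08, 0, 0, 0, 0, -1], [-0.1, -0.15, 0, 0, 0, 0, -1], [-0.1, -0.15, 0, 0, 0, 0, -1]]])

```text
time_s: 22.55
position: [0.4902, -0.1486, 0.0969]
tcp_rot: [[-0.079, 0.997, -0.005], [0.997, 0.079, -0.0], [0.0, -0.005, -1.0]]
force: [0.4, -2.8, 7.0]
opening: 0.281
grasp_force: 30.0
```

```bash
python3 -c "
from h import *
st()"
```

```text
t 22.55 p [ 0.4902 -0.1486  0.0969] r 0.0554 th 0.91 F rad -2.36 tan -1.57 z 7.0 open 0.281 g 30.0
```

Call:
apply_moves(steps=[[[0, 0, 0, 0, 0, 0, -0.2], [0, 0, 0, 0, 0, 0, 0.3], [0, 0, 0, 0, 0, 0, 0.3], [0, 0, 0, 0, 0, 0, 0.3], [0, 0, 0, 0, 0, 0, 0.3], [0, 0, -3, 0, 0, 0, 0.3], [0, 0, -7, 0, 0, 0, 0.3], [0, 0, -11, 0, 0, 0, 0.3], [-5, 5, -11, 0, 0, 0, 0.3], [-8, 10, -11, 0, 0, 0, 0.3], [-8, 10, -11, 0, 0, 0, 0.3]]])

```text
time_s: 23.92
position: [0.6011, -0.2231, 0.2063]
tcp_rot: [[-0.077, 0.997, 0.0], [0.997, 0.077, -0.003], [-0.003, 0.0, -1.0]]
force: [-0.2, 0.2, 0.2]
opening: 0.651
grasp_force: 0.0
```

```bash
python3 -c "
from h import *
st()
im=bot.capture('side');t=bot.capture('top')
cv2.imwrite('pics/v7.png',np.hstack([cv2.resize(im[110:220,230:330],(500,550),interpolation=2),cv2.resize(t[180:260,290:340],(300,550))]))"
```

```text
t 23.93 p [ 0.6011 -0.2231  0.2063] r 0.0809 th -2.635 F rad -0.29 tan -0.04 z 0.2 open 0.651 g 0.0
```

View pics/v7.png

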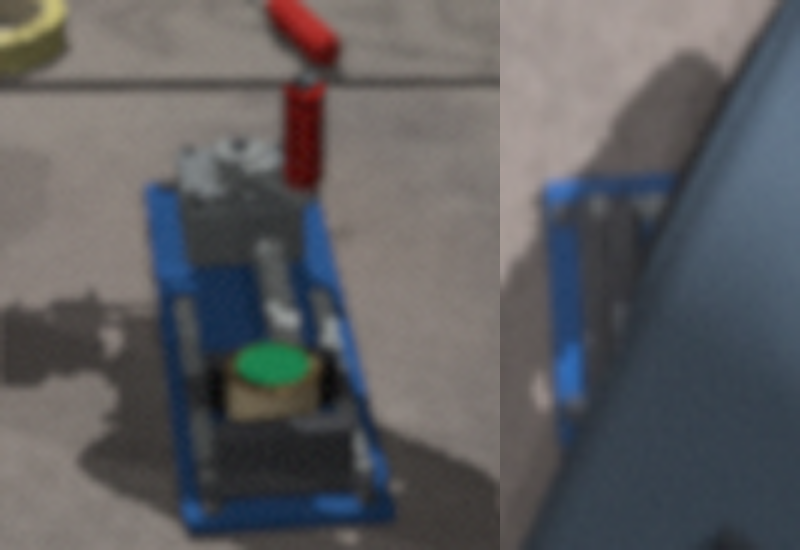

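The dot is upright between the jaws, the sleeve is still where I left it, and the robot is clear of everything, so I'm handing in.

```bash
python3 -c "
from h import *
print(proj('side',np.array([.4902,-.1484,.07])));print(bot.hand_in())"
```

```text
[290.1968758  146.37123983]
the job is handed in; nothing more can be done
None
```

The job is handed in: the dot stands upright between the jaws, clamped at about 20 N (estimated from the force at the sleeve), with the crank let go and the arm clear. The hand-in returned no verdict.

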